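Move a battery pack from its roofed carrier to the charger

ROBOT

A 6-joint arm with a two-finger parallel gripper is mounted at the origin on a cart in front of the work surface, level with it; the furniture and walls round the work are solid. World frame = base frame: x ahead of the robot, y to its left, z up, the work surface at z = 0. Lengths are in m, angles in rad, forces in N, time in s.
With the tool pointing down it reaches from about 0.3 to 0.775 m from the base axis. Payload 14.6 kg.
Tool frame: the origin (TCP) lies at the centre of the arm's flange, where the gripper is bolted on; the fingertips stand 199 mm ahead of it and the grasp point (between the pads) lies ctrl.tcp_to_grasp ahead of it (ctrl.tcp_to_grasp is the distance from the TCP to the grasp point, in m); z points along the fingers, y is the line along which they close (so a half turn about z gives the same grasp; the last joint's range is limited). The gripper opens to 94 mm and grips with 3 to 60 N. Pads are 16 mm wide; open, the fingers measure 119 mm over their backs; the gripper's body (75 mm by 177 mm) begins 78 mm behind the grasp point.
Start: joints at [1.152, 0.3, 1.521, -0, 1.321, -0.067], TCP at [0.19, 0.516, 0.405] pointing down, gripper open.
Joint ranges: [-3.03, 3.03], [-0.79, 2.21], [0.23, 2.52], [-1.04, 4.18], [0, 3.07], [-2.55, 2.55]. Speed limits (rad/s): [2.22, 2.22, 2.57, 3.14, 3.14, 3.14].

INTERFACE

Orientations are given as [roll, pitch, yaw] about the fixed x, y, z axes, in that order (R = Rz(yaw) Ry(pitch) Rx(roll)).
In Python, from station import ctrl gives the robot as it stands. The module is installed in compiled form; this text tells all that it offers.
- The arm moves only by the shell command python3 -m jog 'ROWS' [OPENING] [FORCE]. ROWS is JSON, a list of rows, each a list of 6 numbers: the shift along the tool's x, y, z in cm, then the turn, a rotation vector about the tool's x, y, z in rad. In form: [[tx, ty, tz, ax, ay, az], ...]. A call has 1 to 8 rows; each row is the pose to reach, as a shift and turn from the pose commanded when the call began, along the tool's axes at that moment; what a row does not reach only later rows make up. A row lasts 1/10 s, in which the tool goes at most 50 mm and 8.59 degrees, less where a joint would pass 70% of its speed; a pose out of reach is approached as far as the arm can. A call with a gripper value outside its range is refused whole. OPENING is the opening in per cent of the stroke, from 0 (shut) to 100 (fully open), set as the call begins (- or left out, the last holds). The fingers move at their own pace and stop on an object; FORCE is the grip in N (left out, the last holds). Time passes only in rows, so rows that repeat a pose let the fingers close. It gives the time, the measured TCP pose, the force, the opening and the grip force at its end, in the units of the state.
- ctrl.get_obs(): the state, without advancing time (a new reading comes with each control period).
- ctrl.camera(name): name is "scene" or "top" or "wrist"; returns a dict with "img" (384x512x3 uint8, blue, green, red), "intrinsics" (3x3 intrinsics, pixels), "R" (3x3) and "t" (3): a world point X has camera coordinates R X + t. Camera axes: x right, y down, z forward; pixel columns grow to the right and rows downward; lengths in m; the calibration is good to about 2 mm. A picture is of the moment at which its call begins. There is no depth.
- ctrl.hand_in(): hands the job in; it is judged then, once.
The state is a dict: "time_s": time; "qpos": joint angles; "joint_vel": joint speeds; "tau": joint torques, N m; "ee_pos": TCP position; "eef_rot": TCP orientation; "force": force on the tool from outside, world axes, zero at the start; "moment": the same for the moment, N m; "grip_width": finger opening in m; "grip_force": force on a finger pad.
Only numpy, scipy, OpenCV 4.12 (cv2) and the standard library are available. Lean on these libraries where they do the work, as an engineer would, in place of code of your own. Each camera call takes 0.05 s, during which the arm holds its last target. There are 200 camera calls.

TASK

The battery pack is shut in the low roofed metal carrier, and only its narrow stem sticks out of the open side. Draw it straight out by the stem, lay it flat on the bench and let go; then take it by its body, lift it onto the charger's plate and slide it stem first under the charger's hood until its shoulders meet the hood, and leave it lying flat there. Leave the multimeter, the two pliers and the solder reel where they are.

Things in the scene. Friction and masses are not known exactly. Their poses are not given: they have to be found in the camera images.
- carrier: Fixed bare aluminium bay of 4 mm sheet with floor, two side walls, back and roof, open only on its +x side; outside 110 (x, -55 to +55) by 58 (y) by 50 mm high, inside 50 wide and 42 mm high. Two feet 3 mm high widen it to 96 mm over x -40 to +30. Origin: centre of the underside; z up; +x points out of the open side.
- pack: Loose battery pack, 0.2 to 0.4 kg: black body 100 (x) by 44 (y) by 36 mm high with a narrower grey stem 42 long, 22 wide, 20 mm high on its +x end, centred in width, its underside 8 mm above the body's. The shoulders, 11 mm wide, are the body's end face either side of the stem, at x = +50. Origin: centre of the body's underside; x towards the stem, z up.
- pack_tip (a point): Middle of the free end of the pack's stem: 92 mm along +x and 18 mm above the pack's origin.
- pack_middle (a point): Middle of the body of the pack, 18 mm above the pack's origin.
- charger: Fixed grey bench charger: plate 190 (x, -95 to +95) by 80 wide by 12 mm thick, and on its -x end a hood 60 long by 70 wide, top 59 mm above the bench, whose flat face at x = -35 looks to +x. The rest of the plate is flat and free. Origin: centre of the underside on the bench; z up. The pack is home with its origin at about x = +15, y = 0, z = +12 mm, its +x along the charger's -x.
- carrier_mouth (a point): Middle of the carrier's open side at floor level, 4 mm above the bench. At the start the pack's shoulders are 2 to 10 mm behind it and the stem stands 32 to 40 mm out. A flat spring shoe under the roof presses the pack down with about 3 N, so drawing it out takes about 3 to 8 N; nothing else holds it.
- charger_mouth (a point): On the plate's top at the middle of the mouth in the hood's face. The mouth is 30 wide, from the plate's top up to 33 mm above it, 48 mm deep: the stem goes in with 4 mm to spare on either side and does not reach the bottom; the shoulders stop the pack at the hood's face.
- multimeter: Yellow and black multimeter lying on the bench beyond the work, 148x69x41 mm, to be left alone; origin at the centre of its underside.
- long_nose_pliers: Blue-handled long-nose pliers lying on the robot's side of the work, 156x49x13 mm, to be left alone; origin under the centre.
- side_cutter: Red-handled cutting pliers lying on the robot's side of the work, 134x49x13 mm, to be left alone; origin under the centre.
- solder_reel: Reel of solder standing beyond the work, 55x55x40 mm, to be left alone; origin at the centre of its underside.
Mind the look-alikes: they are no part of the job. Leave any purple look-alike of the pack alone.

How it is judged:
On the way, in this order (a step that is already met when the one before it is completed fails the run):
1. the pack is out of the carrier, lies flat on the bench and is let go (body's middle more than 110 mm from the carrier's) (horizontal distance between pack and carrier above 0.11 m and height (world z) of pack below 0.006 m and angle between pack's own z axis and vertical below 0.1 rad and contact force between the fingers and pack below 0.1 N and linear speed of pack below 0.02 m/s), for 0.2 s.
2. the pack is gripped by its body (grasp point within 48 mm of the body's middle) and lifted more than 9 mm off the bench (height (world z) of pack above 0.009 m and distance between the grasp point and pack_middle below 0.048 m and contact force between the fingers and pack above 1 N), for 0.1 s.
At the end, for the whole second after the job is handed in: The pack lies flat on the charger's plate (within 2.5 mm of its height, tilt under 0.05 rad), its stem in the hood's mouth, shoulders within 3 mm of the hood's face, square to it within 0.1 rad, at rest and let go (x of pack_tip in the frame of charger below -0.074 m and y of pack_tip in the frame of charger between -0.008 and 0.008 m and z of pack in the frame of charger between 0.0095 and 0.0145 m and angle between the x axis of pack and the x axis of charger, either way round below 0.1 rad and angle between pack's own z axis and vertical below 0.05 rad and linear speed of pack below 0.01 m/s and contact force between the fingers and pack below 0.1 N); the robot touches nothing.
It fails at once if the multimeter is moved by more than 20 mm (distance of multimeter from where it was at the start of the episode above 0.02 m).
It fails at once if the long nose pliers is moved by more than 20 mm (distance of long_nose_pliers from where it was at the start of the episode above 0.02 m).
It fails at once if the side cutter is moved by more than 20 mm (distance of side_cutter from where it was at the start of the episode above 0.02 m).
It fails at once if the solder reel is moved by more than 20 mm (distance of solder_reel from where it was at the start of the episode above 0.02 m).
It also fails if it takes over 51 s, if anything falls off the work surface, if the arm or the gripper's body presses on something with over 40 N, if the wrist force passes 120 N, or if a joint passes its speed limit or range.

## Working session

There is one attempt and no reset: what is moved stays moved. The work goes in short steps, Python scripts to look and compute and a shell command to move; the robot and the scene stay as the last step left them, time stands still between calls to the robot, and variables do not carry over. Pictures are saved under pics/ and viewed, at most 10 in all, crops included, and the job is handed in when it is done.

```bash
mkdir -p pics
cat > h.py <<'E'
import numpy as np, cv2, json
from station import ctrl
from scipy.spatial.transform import Rotation as Ro
def ray(c,u,v):
    d=c["R"].T@np.linalg.inv(c["intrinsics"])@np.array([u,v,1.]); o=-c["R"].T@np.array(c["t"]); return o,d
def plane(c,u,v,z):
    o,d=ray(c,u,v); return o+d*(z-o[2])/d[2]
def proj(c,X):
    p=c["intrinsics"]@(c["R"]@np.asarray(X)+c["t"]); return p[:2]/p[2]
def tri(*cuv):
    A=np.zeros((3,3));b=np.zeros(3)
    for c,u,v in cuv:
        o,d=ray(c,u,v); d=d/np.linalg.norm(d); M=np.eye(3)-np.outer(d,d); A+=M;b+=M@o
    return np.linalg.solve(A,b)
def cam(n,f=None):
    c=ctrl.camera(n); c={k:np.array(v) for k,v in c.items() if k in("img","R","t","intrinsics")}
    if f: np.savez(f"{f}.npz",**c); cv2.imwrite(f"pics/{f}.png",c["img"])
    return c
def load(f): return dict(np.load(f"{f}.npz"))
E
python3 - <<'E'
from h import *
for n in("scene","top","wrist"):
    c=cam(n,n+"0"); print(n,(-c["R"].T@c["t"]).round(3),c["R"][2].round(2))
a=cv2.imread("pics/top0.png");b=cv2.imread("pics/scene0.png")
cv2.imwrite("pics/a.png",cv2.resize(a,(800,600)))
cv2.imwrite("pics/b.png",cv2.resize(b,(800,600)))
o=ctrl.get_obs();print(o["ee_pos"],o["eef_rot"],ctrl.tcp_to_grasp,o["time_s"])
E
```

```text
scene [ 0.034 -0.914  0.615] [ 0.47  0.75 -0.47]
top [ 0.547 -0.014  1.3  ] [ 0.05  0.02 -1.  ]
wrist [0.113 0.544 0.383] [ 0.26 -0.1  -0.96]
[0.1895255  0.5162948  0.40424708] [-3.14077595e+00 -5.35015058e-05  2.78977084e+00] 0.1804 0.15
```

View pics/a.png

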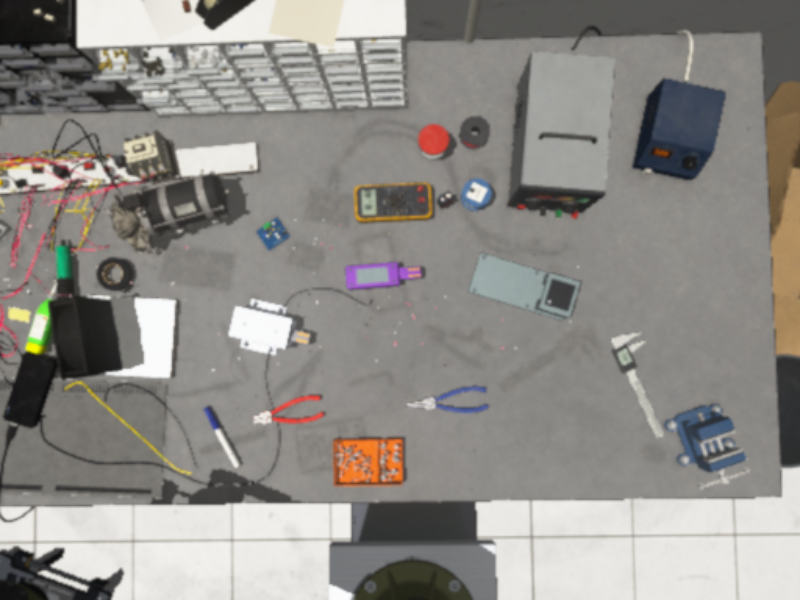

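View pics/b.png

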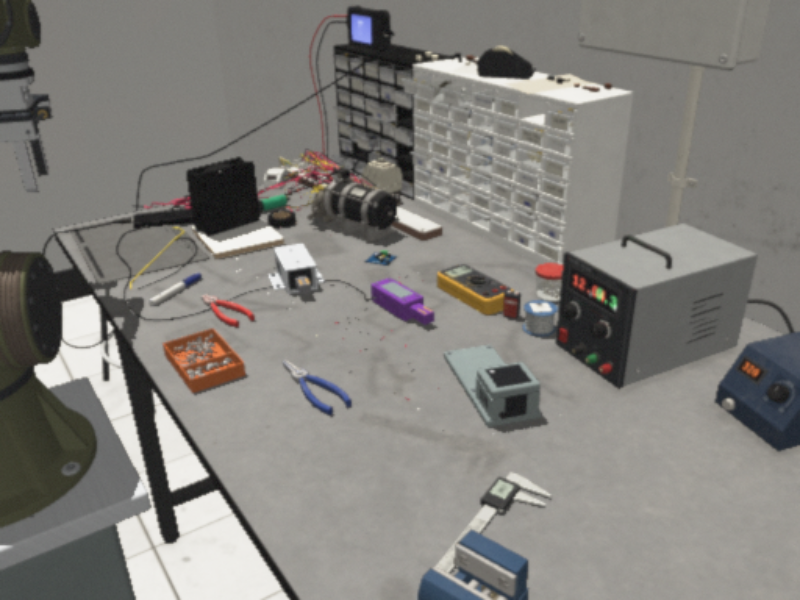

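Top view (800-scale): the carrier is the white footed box at (262,327), with the stem at (300,338). Candidates for the pack are the pack in the carrier with its grey stem at (300,338) and the purple look-alike at (385,275), which I reject by colour. The charger is at (525,287), with its hood at the right end (560,297). The multimeter is at (393,202), and the pliers at (290,410) and (448,400).

Run:
```python
from h import *
t=load("top0");s=load("scene0");k=.64
for n,u,v,z in [("carr",262,327,.05),("stem end",311,339,.03),("plateL1",478,254,.012),("plateL2",471,291,.012),("hoodR1",580,279,.059),("hoodR2",573,318,.059),("hoodL1",550,272,.059),("hoodL2",543,311,.059)]:
    print(n,plane(t,u*k,v*k,z).round(3))
def cr(c,x0,y0,w,h,f): return cv2.resize(c["img"][y0:y0+h,x0:x0+w],None,fx=f,fy=f,interpolation=cv2.INTER_CUBIC)
A=cr(t,140,185,66,48,6);B=cr(t,295,157,66,48,6);C=cr(s,170,150,66,48,6);D=cr(s,282,218,66,56,6)[:288]
cv2.imwrite("pics/c.png",np.vstack([np.hstack([A,B]),np.hstack([C,D])]))
```

```text
carr [0.567 0.27  0.05 ]
stem end [0.543 0.182 0.03 ]
plateL1 [ 0.7   -0.139  0.012]
plateL2 [ 0.629 -0.124  0.012]
hoodR1 [ 0.645 -0.32   0.059]
hoodR2 [ 0.573 -0.305  0.059]
hoodL1 [ 0.659 -0.265  0.059]
hoodL2 [ 0.587 -0.25   0.059]
```

View pics/c.png

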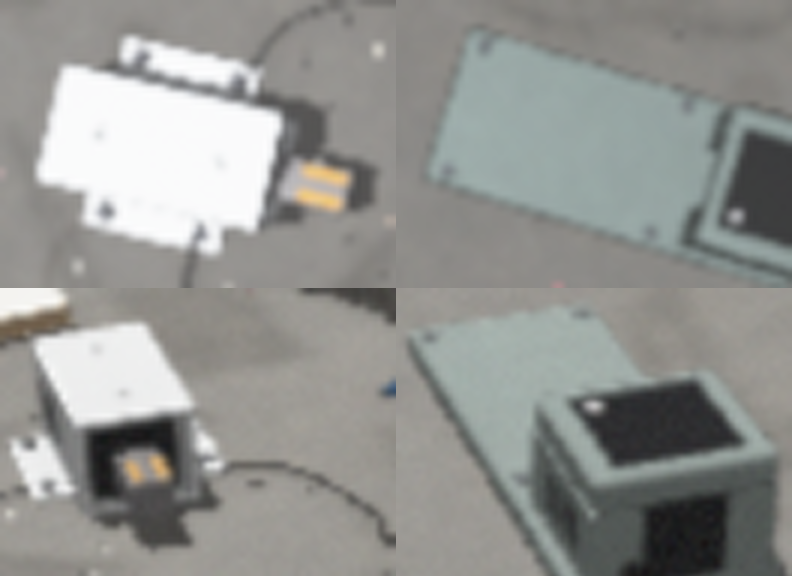

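```bash
cat >> h.py <<'E'
def go(g,yaw):
    "shift (cm, tool axes) and turn to bring the grasp point to g with tool down at yaw"
    o=ctrl.get_obs(); R0=Ro.from_euler("xyz",o["eef_rot"]); R1=Ro.from_euler("xyz",[np.pi,0,yaw])
    p=np.array(g)-R1.apply([0,0,ctrl.tcp_to_grasp])
    print("row",(R0.inv().apply(p-o["ee_pos"])*100).round(2),(R0.inv()*R1).as_rotvec().round(4),"t",o["time_s"])
E
python3 -c "
from h import *
go([.547,.195,.16],1.35)"
```

```text
row [-44.63 -17.84   6.4 ] [-7.0000e-04  5.0000e-04  1.4398e+00] t 0.15
```

```bash
r='[-44.6,-17.8,6.4,0,0,1.44]'; python3 -m jog '[[-44.6,-17.8,6.4,0,0,1.44],[-44.6,-17.8,6.4,0,0,1.44],[-44.6,-17.8,6.4,0,0,1.44],[-44.6,-17.8,6.4,0,0,1.44],[-44.6,-17.8,6.4,0,0,1.44],[-44.6,-17.8,6.4,0,0,1.44],[-44.6,-17.8,6.4,0,0,1.44],[-44.6,-17.8,6.4,0,0,1.44]]' 65 20 
python3 -c "
from h import *
go([.547,.195,.16],1.35)"
```

```text
time_s: 0.95
ee_pos: [0.4858, 0.2498, 0.3515]
eef_rot: [-3.142, 0.0, 1.584]
force: [0.6, 0.9, 0.4]
grip_width: 0.0609
grip_force: 0.0
row [-5.55  6.05  1.11] [-1.000e-04  0.000e+00  2.336e-01] t 0.95
```

```bash
python3 -m jog '[[-5.2,5.7,1.1,0,0,0.2],[-5.2,5.7,1.1,0,0,0.2],[-5.2,5.7,1.1,0,0,0.2],[-5.2,5.7,1.1,0,0,0.2]]'
python3 - <<'E'
from h import *
go([.547,.195,.16],1.35)
c=cam("wrist","w1"); cv2.imwrite("pics/w1b.png",cv2.resize(c["img"],(800,600)))
E
```

```text
time_s: 1.35
ee_pos: [0.5426, 0.2003, 0.3403]
eef_rot: [-3.141, 0.0, 1.39]
force: [-0.3, 0.8, 0.4]
grip_width: 0.0607
grip_force: 0.0
row [-0.44  0.53 -0.01] [-0.0009  0.0003  0.0395] t 1.35
```

View pics/w1b.png

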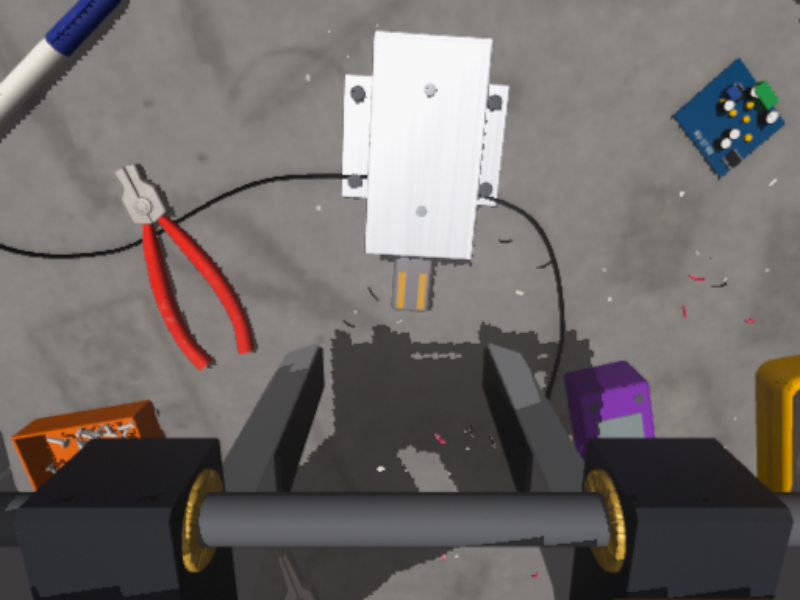

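The wrist view shows the roof corners at (375,31), (492,39), (472,259) and (366,253), and the grey stem with two gold contacts at (411,290), its end at y≈310. The crop confirms that this is the pack. Next I triangulate the contacts and roof across views.

Run:
```python
from h import *
w=load("w1");t=load("top0");s=load("scene0")
def bars(c,x0,y0,x1,y1):
    h=cv2.cvtColor(c["img"],cv2.COLOR_BGR2HSV); m=cv2.inRange(h,(10,90,110),(30,255,255)); k=np.zeros_like(m);k[y0:y1,x0:x1]=m[y0:y1,x0:x1]
    n,l,st,ce=cv2.connectedComponentsWithStats(k); return [(ce[i].round(1),st[i]) for i in range(1,n) if st[i][4]>4]
W=bars(w,240,160,290,205);T=bars(t,180,200,206,228);S=bars(s,185,170,206,190)
for q in(W,T,S):print([(a.tolist(),b[4]) for a,b in q])
def m(q): return np.mean([a for a,b in q],0)
P=tri((w,*m(W)),(t,*m(T)),(s,*m(S)));print("bars mid",P.round(4))
P=tri((w,*m(W)),(t,*m(T)));print("bars wt",P.round(4))
def quad(c,x0,y0,x1,y1,thr):
    g=c["img"].min(2);k=np.zeros_like(g);k[y0:y1,x0:x1]=(g[y0:y1,x0:x1]>thr)*255
    k=cv2.morphologyEx(k,cv2.MORPH_OPEN,np.ones((3,3)));return k
k=.64; cw=[(375,31),(492,39),(472,259),(366,253)]
ct=[(140+x/6,185+y/6) for x,y in[(37,181),(62,66),(284,113),(260,231)]]
X=[tri((w,a[0]*k,a[1]*k),(t,*b)) for a,b in zip(cw,ct)];print(np.round(X,4))
X=np.array([plane(w,a*k,b*k,.05) for a,b in cw]);print(X.round(4))
d1=X[3]-X[0];d2=X[2]-X[1];print([np.arctan2(d[1],d[0]).round(4) for d in(d1,d2)],[np.linalg.norm(d).round(4) for d in(d1,d2,X[1]-X[0],X[2]-X[3])],X.mean(0))
e=[plane(w,a*k,b*k,.032) for a,b in[(393,308),(429,311),(396,262),(433,262)]];print(np.round(e,4))
a=[plane(w,*q[0],.032) for q in W];print(np.round(a,4))
```

```text
[([256.4, 185.1], np.int32(107)), ([269.4, 185.9], np.int32(107))]
[([193.7, 213.4], np.int32(9)), ([192.4, 217.7], np.int32(11))]
[([196.4, 179.2], np.int32(5))]
bars mid [0.5494 0.1981 0.0317]
bars wt [0.5473 0.1991 0.0313]
[[0.5522 0.3391 0.0269]
 [0.6072 0.3201 0.0522]
 [0.583  0.2136 0.0428]
 [0.5255 0.2267 0.0374]]
[[0.5533 0.3343 0.05  ]
 [0.6078 0.3207 0.05  ]
 [0.5829 0.2155 0.05  ]
 [0.5273 0.2291 0.05  ]]
[np.float64(-1.8125), np.float64(-1.8035)] [np.float64(0.1084), np.float64(0.1081), np.float64(0.0563), np.float64(0.0572)] [0.56783274 0.27488399 0.05      ]
[[0.5344 0.1902 0.032 ]
 [0.555  0.1845 0.032 ]
 [0.5413 0.2173 0.032 ]
 [0.5623 0.2134 0.032 ]]
[[0.5409 0.2008 0.032 ]
 [0.5525 0.1979 0.032 ]]
```

```bash
python3 -c "
from h import *
go([.5467,.1995,.024],1.33)"
```

```text
row [-0.05  0.48 13.63] [-0.0005  0.0001  0.0607] t 1.4
```

```bash
python3 -m jog '[[0,0.4,3,0,0,0.05],[0,0.4,8,0,0,0.05],[0,0.4,8,0,0,0.05],[0,0.4,8,0,0,0.05]]'; python3 -c "
from h import *
go([.5467,.1995,.024],1.33)"
```

```text
time_s: 1.8
ee_pos: [0.5462, 0.2006, 0.2619]
eef_rot: [-3.141, 0.0, 1.342]
force: [0.5, -0.6, 0.9]
grip_width: 0.0608
grip_force: 0.0
row [-0.1   0.07  5.75] [-0.0005  0.0002  0.0115] t 1.8
```

```bash
python3 -m jog '[[-0.1,0,3,0,0,0.01],[-0.1,0,5.7,0,0,0.01],[-0.1,0,5.7,0,0,0.01],[-0.1,0,5.7,0,0,0.01]]' && python3 -m jog '[[0,0,0,0,0,0],[0,0,0,0,0,0],[0,0,0,0,0,0],[0,0,0,0,0,0],[0,0,0,0,0,0],[0,0,0,0,0,0]]' 0 40; python3 -c "
from h import *
go([.5467,.1995,.024],1.33)"
```

```text
time_s: 2.2
ee_pos: [0.5468, 0.1993, 0.2064]
eef_rot: [3.139, -0.001, 1.33]
force: [0.6, 0.1, 0.7]
grip_width: 0.061
grip_force: 0.0
time_s: 2.8
ee_pos: [0.5464, 0.1988, 0.2039]
eef_rot: [3.141, -0.0, 1.33]
force: [1.4, -0.1, 0.3]
grip_width: 0.0219
grip_force: 39.9
row [ 0.08  0.01 -0.05] [ 0.0004 -0.0002 -0.0005] t 2.8
```

```bash
python3 -m jog '[[-0.5,0,0,0,0,0],[-1.5,0,0,0,0,0],[-2.5,0,0,0,0,0],[-3.5,0,0,0,0,0],[-4.5,0,0,0,0,0],[-5.5,0,0,0,0,0],[-6.5,0,0,0,0,0],[-7.5,0,0,0,0,0]]'; python3 -m jog '[[-1,0,0,0,0,0],[-2,0,0,0,0,0],[-3,0,0,0,0,0],[-4,0,0,0,0,0],[-5,0,0,0,0,0],[-6,0,0,0,0,0],[-6,0,0,0,0,0],[-6,0,0,0,0,0]]'
python3 - <<'E'
from h import *
c=cam("wrist","w2"); cv2.imwrite("pics/w2b.png",cv2.resize(c["img"],(800,600)))
E
```

```text
time_s: 3.6
ee_pos: [0.5281, 0.1251, 0.2037]
eef_rot: [-3.141, 0.0, 1.33]
force: [0.3, 1.5, -0.3]
grip_width: 0.0219
grip_force: 39.9
time_s: 4.4
ee_pos: [0.5141, 0.0676, 0.2038]
eef_rot: [3.142, -0.0, 1.329]
force: [-0.5, 0.5, -2.3]
grip_width: 0.0218
grip_force: 39.9
```

View pics/w2b.png

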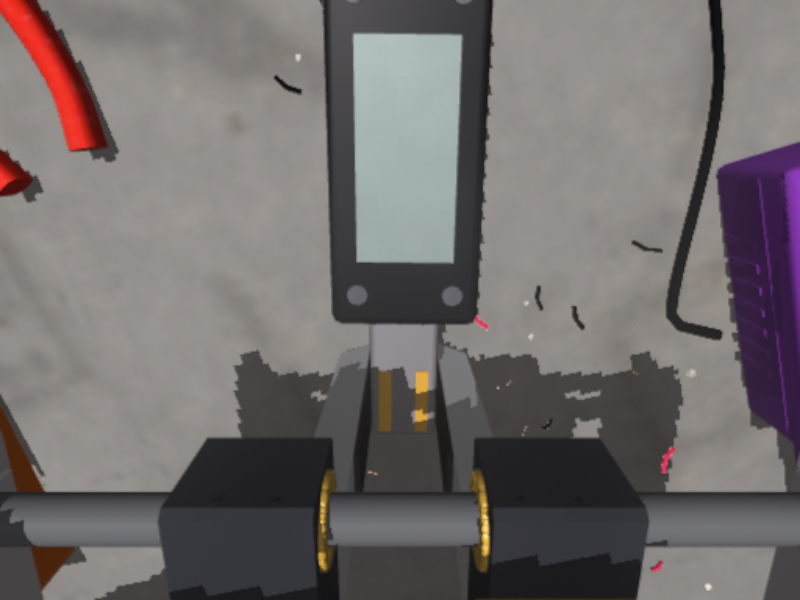

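The pack is drawn fully out (body at (405,160), stem in the fingers) and level. Now I lower it to the bench.

```bash
python3 -m jog '[[0,0,0.2,0,0,0],[0,0,0.3,0,0,0],[0,0,0.4,0,0,0],[0,0,0.4,0,0,0],[0,0,0.4,0,0,0]]'
```

```text
time_s: 4.95
ee_pos: [0.5141, 0.0679, 0.2]
eef_rot: [3.141, -0.0, 1.33]
force: [-2.1, 0.9, 1.2]
grip_width: 0.0216
grip_force: 39.9
```

```bash
python3 -m jog '[[0,0,0,0,0,0],[0,0,0,0,0,0],[0,0,0,0,0,0],[0,0,0,0,0,0],[0,0,0,0,0,0],[0,0,0,0,0,0]]' 75; python3 -m jog '[[0,0,-2,0,0,0],[0,0,-6,0,0,0],[-2,0,-10,0,0,0],[-4,0,-14,0,0,0],[-4,0,-14,0,0,0],[-4,0,-14,0,0,0]]'
python3 - <<'E'
from h import *
c=cam("wrist","w3"); cv2.imwrite("pics/w3b.png",cv2.resize(c["img"],(800,600)))
c=cam("top","t3")
E
```

```text
time_s: 5.55
ee_pos: [0.514, 0.0677, 0.1998]
eef_rot: [-3.142, 0.0, 1.33]
force: [-0.5, -0.3, -1.1]
grip_width: 0.0663
grip_force: 0.0
time_s: 6.15
ee_pos: [0.5044, 0.0287, 0.3402]
eef_rot: [3.14, -0.0, 1.329]
force: [0.3, 0.6, -0.4]
grip_width: 0.0705
grip_force: 0.0
```

View pics/w3b.png

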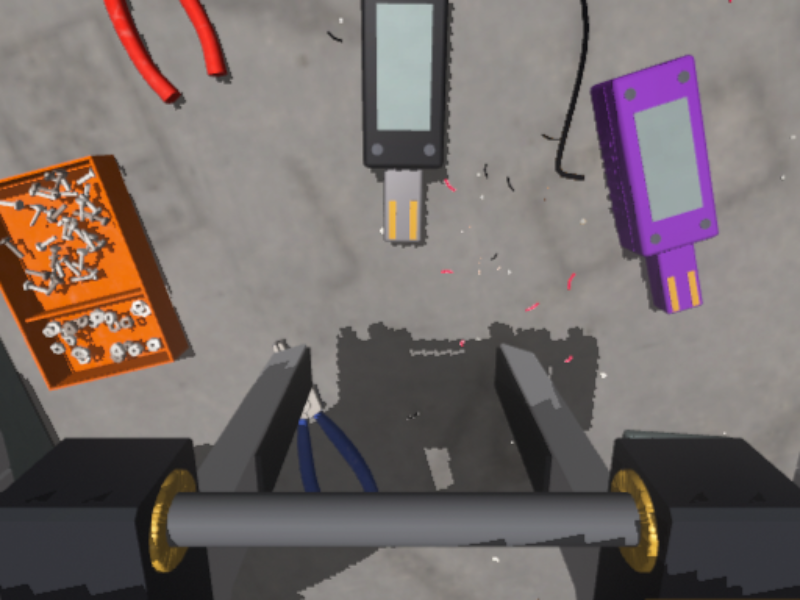

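The pack lies released, with its shoulders at (363,165)–(444,167) and its stem end at (384,241)–(424,243); the purple look-alike is at (665,170). Next I compute the body pose.

Run:
```python
from h import *
w=load("w3");t=load("t3");k=.64
sh=np.array([plane(w,a*k,b*k,.036) for a,b in[(363,163),(445,166)]]);en=np.array([plane(w,a*k,b*k,.028) for a,b in[(384,241),(424,243)]])
si=np.array([plane(w,a*k,b*k,.036) for a,b in[(363,20),(363,150),(448,20),(445,150)]])
print(sh.round(4),en.round(4),[np.arctan2(*(b-a)[1::-1]).round(3) for a,b in((si[0],si[1]),(si[2],si[3]),(sh.mean(0),en.mean(0)))])
e=sh[1]-sh[0];print("edge",np.linalg.norm(e),np.arctan2(e[1],e[0])-np.pi/2)
# gold bars height check across views
def bars(c,x0,y0,x1,y1):
    m=cv2.inRange(cv2.cvtColor(c["img"],cv2.COLOR_BGR2HSV),(10,90,110),(30,255,255))[y0:y1,x0:x1];y,x=np.nonzero(m);return x.mean()+x0,y.mean()+y0,len(x)
B=bars(w,240,120,275,160);pu=proj(t,plane(w,B[0],B[1],.028)).astype(int);T=bars(t,pu[0]-8,pu[1]-6,pu[0]+9,pu[1]+7)
print(B,pu,T,tri((w,*B[:2]),(t,*T[:2])).round(4))
# LCD in top
d=np.array([np.cos(-1.81),np.sin(-1.81),0]);mid=sh.mean(0)-.05*d;print("mid",mid.round(4))
go([*mid[:2],.02],1.33)
```

```text
[[0.5011 0.1039 0.036 ]
 [0.5437 0.0917 0.036 ]] [[0.5009 0.0586 0.028 ]
 [0.523  0.052  0.028 ]] [np.float64(-1.835), np.float64(-1.814), np.float64(-1.812)]
edge 0.044224146581596686 -1.8486623225027652
(np.float64(257.8340611353712), np.float64(140.24017467248908), 229) [237 226] (np.float64(nan), np.float64(nan), 0) [nan nan nan]
mid [0.5342 0.1464 0.036 ]
row [12.1   0.13 13.81] [-0.0018  0.0003 -0.0001] t 6.25<stdin>:9: RuntimeWarning: Mean of empty slice.
  ret = ret.dtype.type(ret / rcount)
```

```bash
python3 -c "
from h import *
go([.625,-.30,.20],1.33)"
```

```text
row [-29.09  19.56  -4.21] [-0.0018  0.0003 -0.0001] t 6.25
```

```bash
python3 -m jog '[[-29,19.5,-4,0,0,0],[-29,19.5,-4,0,0,0],[-29,19.5,-4,0,0,0],[-29,19.5,-4,0,0,0],[-29,19.5,-4,0,0,0],[-29,19.5,-4,0,0,0],[-29,19.5,-4,0,0,0],[-29,19.5,-4,0,0,0]]'; python3 -m jog '[[0,0,0,0,0,0],[0,0,0,0,0,0],[0,0,0,0,0,0]]'
python3 - <<'E'
from h import *
c=cam("wrist","w4"); cv2.imwrite("pics/w4b.png",cv2.resize(c["img"],(800,600)))
E
```

```text
time_s: 7.05
ee_pos: [0.6253, -0.3037, 0.3768]
eef_rot: [-3.139, -0.0, 1.326]
force: [-0.5, -0.1, -0.5]
grip_width: 0.0704
grip_force: 0.0
time_s: 7.35
ee_pos: [0.6248, -0.2978, 0.3796]
eef_rot: [-3.141, -0.0, 1.331]
force: [-0.1, -0.4, -0.9]
grip_width: 0.0704
grip_force: 0.0
```

View pics/w4b.png

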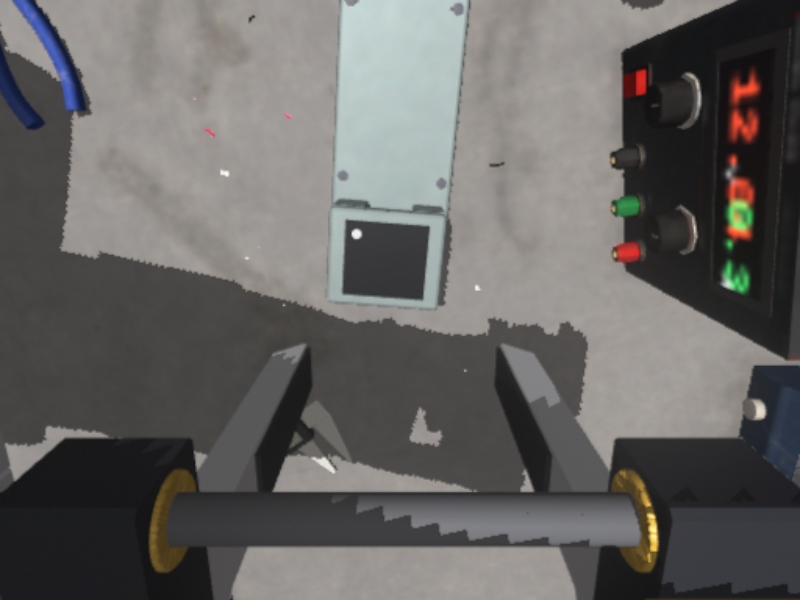

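The view shows the charger: hood-top corners (333,207), (447,213), (437,308) and (329,301), a dark inset at (385,258), plate screws at (343,176) and (441,184), and the hood face towards the plate.

Run:
```python
from h import *
w=load("w4");t=load("top0");k=.64
P=lambda q,z:np.array([plane(w,a*k,b*k,z) for a,b in q])
H=P([(333,207),(447,213),(437,308),(329,301)],.059)
ang=lambda v:np.arctan2(v[1],v[0]).round(4)
print("hood",H.round(4),"angles",ang(H[3]-H[0]),ang(H[2]-H[1]),ang(H[1]-H[0])-1.5708,ang(H[2]-H[3])-1.5708,[np.linalg.norm(v).round(4) for v in(H[3]-H[0],H[1]-H[0],H[2]-H[3])])
L=P([(342,5),(334,195),(468,5),(452,195)],.012);print("plate",L.round(4),ang(L[1]-L[0]),ang(L[3]-L[2]),"width mids",L[[0,2]].mean(0).round(4),L[[1,3]].mean(0).round(4))
S=P([(343,176),(441,184),(351,2),(458,9)],.012);print("screws",S.round(4),ang(S[0]-S[2]),ang(S[1]-S[3]))
def dark(c,x0,y0,x1,y1):
    m=(c["img"][y0:y1,x0:x1].max(2)<85).astype(np.uint8);n,l,s,ce=cv2.connectedComponentsWithStats(m);i=1+s[1:,4].argmax();(cx,cy),_,_=cv2.minAreaRect(np.argwhere(l==i)[:,::-1].astype(np.float32));return cx+x0,cy+y0,s[i]
a=dark(w,215,138,280,194);b=dark(t,345,175,375,205);print(a,b,"inset",tri((w,*a[:2]),(t,*b[:2])).round(4))
# right hood top edge vs plate screws: triangulate left-end screws in the top view
print("screws tri",[tri((w,u*k,v*k),(t,295+x/6,157+y/6)).round(4) for (u,v),(x,y) in zip([(343,176),(441,184)],[(650,232),(688,103)]) for x in[x-396]] )
```

```text
hood [[ 0.596  -0.2426  0.059 ]
 [ 0.6599 -0.2618  0.059 ]
 [ 0.6414 -0.3175  0.059 ]
 [ 0.5778 -0.2973  0.059 ]] angles -1.8916 -1.8919 -1.863 -1.8784999999999998 [np.float64(0.0576), np.float64(0.0667), np.float64(0.0667)]
plate [[ 0.6273 -0.1303  0.012 ]
 [ 0.5913 -0.2389  0.012 ]
 [ 0.7018 -0.1485  0.012 ]
 [ 0.6682 -0.2577  0.012 ]] -1.8909 -1.869 width mids [ 0.6646 -0.1394  0.012 ] [ 0.6298 -0.2483  0.012 ]
screws [[ 0.6005 -0.2283  0.012 ]
 [ 0.6626 -0.2489  0.012 ]
 [ 0.6331 -0.13    0.012 ]
 [ 0.6954 -0.1492  0.012 ]] -1.8904 -1.8886
(246.04999923706055, 165.8499984741211, array([   5,    3,   55,   51, 2384], dtype=int32)) (358.04999923706055, 188.3499994277954, array([  5,   4,  18,  19, 227], dtype=int32)) inset [ 0.6173 -0.2809  0.0577]
screws tri [array([ 0.5998, -0.2291,  0.0108]), array([ 0.6619, -0.2478,  0.025 ])]
```

```bash
python3 -c "
from h import *
go([.534,.146,.10],1.32)"
```

```text
row [ 40.97 -19.34   9.96] [-0.0001 -0.0001  0.0113] t 7.4
```

```bash
python3 -m jog '[[41,-19.3,6,0,0,0.01],[41,-19.3,6,0,0,0.01],[41,-19.3,6,0,0,0.01],[41,-19.3,6,0,0,0.01],[41,-19.3,6,0,0,0.01],[41,-19.3,6,0,0,0.01],[41,-19.3,6,0,0,0.01],[41,-19.3,6,0,0,0.01]]'; python3 -m jog '[[4,-1.8,0,0,0,0],[4,-1.8,2,0,0,0],[4,-1.8,2,0,0,0],[4,-1.8,2,0,0,0]]' >/dev/null;  python3 -c "
from h import *
go([.534,.146,.025],1.32)"
```

```text
time_s: 8.2
ee_pos: [0.5449, 0.0919, 0.3276]
eef_rot: [3.141, -0.0, 1.321]
force: [1.6, -0.0, 1.0]
grip_width: 0.0702
grip_force: 0.0
row [ 1.18 -0.77 10.23] [-0.0002  0.0002  0.0001] t 8.6
```

```bash
python3 -m jog '[[1.2,-0.8,0,0,0,0],[1.2,-0.8,3,0,0,0],[1.2,-0.8,5,0,0,0],[1.2,-0.8,5,0,0,0],[1.2,-0.8,5,0,0,0]]' >/dev/null;  python3 -c "
from h import *
go([.534,.146,.025],1.32)
c=cam('wrist','w5'); cv2.imwrite('pics/w5b.png',cv2.resize(c['img'],(800,600)))"
```

```text
row [-0.04 -0.01  5.29] [ 0.0007 -0.0003 -0.0006] t 9.1
```

View pics/w5b.png

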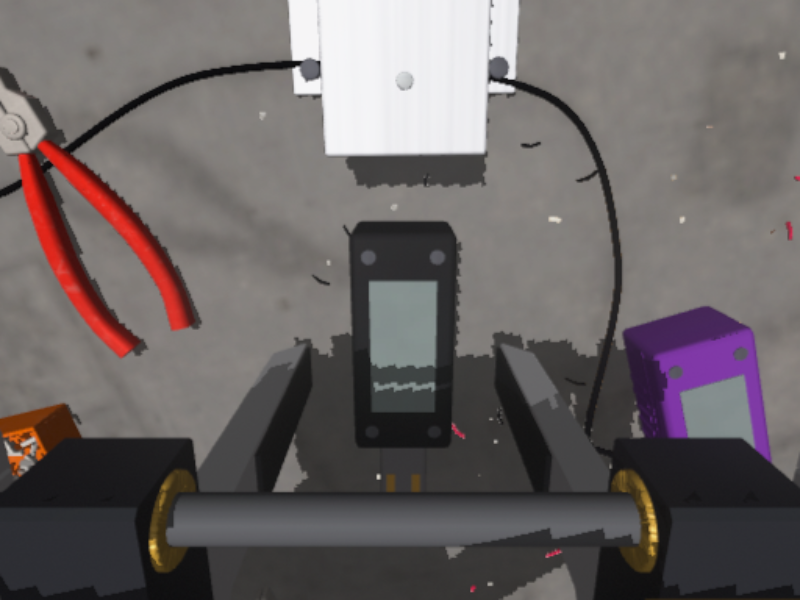

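The fingers straddle the body: its top runs from the rear edge at y≈233 to the shoulders at y≈446, x 355–452. I check the middle, then descend.

```bash
python3 - <<'E'
from h import *
w=load("w5");k=.64
a,b,c,d=[plane(w,u*k,v*k,.036) for u,v in[(354,236),(455,236),(357,446),(451,446)]]
print(((a+b+c+d)/4).round(4),np.linalg.norm((a+b-c-d)/2),np.arctan2(*((c+d)-(a+b))[1::-1]))
E
python3 -m jog '[[0,0,2.5,0,0,0],[0,0,4.5,0,0,0],[0,0,5.3,0,0,0],[0,0,5.3,0,0,0],[0,0,5.3,0,0,0]]'; python3 -m jog '[[0,0,0,0,0,0],[0,0,0,0,0,0],[0,0,0,0,0,0],[0,0,0,0,0,0],[0,0,0,0,0,0],[0,0,0,0,0,0]]' 0 35;python3 -m jog '[[0,0,-1,0,0,0],[0,0,-3,0,0,0],[0,0,-6,0,0,0],[0,0,-6,0,0,0],[0,0,-6,0,0,0]]'
```

```text
[0.5345 0.1453 0.036 ] 0.09537773726940862 -1.8242127870822387
time_s: 9.65
ee_pos: [0.5344, 0.1464, 0.2056]
eef_rot: [3.14, -0.001, 1.32]
force: [0.3, -0.2, 0.0]
grip_width: 0.0703
grip_force: 0.0
time_s: 10.25
ee_pos: [0.5341, 0.1463, 0.2046]
eef_rot: [3.141, -0.0, 1.32]
force: [-2.4, -0.5, 5.4]
grip_width: 0.0437
grip_force: 35.0
time_s: 10.75
ee_pos: [0.5338, 0.1463, 0.2643]
eef_rot: [3.141, -0.0, 1.32]
force: [-0.3, 0.5, -2.1]
grip_width: 0.0439
grip_force: 35.0
```

```bash
python3 -c "
from h import *
go([.6615,-.1488,.0836],1.252)"
```

```text
row [-25.41  19.7    0.04] [ 0.0004 -0.0002  0.0678] t 10.75
```

```bash
python3 -m jog '[[-3,2.3,0,0,0,0.01],[-7,5.4,0,0,0,0.02],[-11,8.5,0,0,0,0.03],[-15,11.6,0,0,0,0.04],[-19,14.7,0,0,0,0.05],[-22.5,17.5,0,0,0,0.06],[-25.4,19.7,0,0,0,0.068],[-25.4,19.7,0,0,0,0.068]]'; python3 -m jog '[[0,0,0,0,0,0],[0,0,0,0,0,0],[0,0,0,0,0,0]]'
python3 - <<'E'
from h import *
go([.6615,-.1488,.0386],1.252)
c=cam("scene","s6");t=cam("top","t6")
A=cv2.resize(c["img"][150:290,240:380],(560,560),interpolation=cv2.INTER_CUBIC)
cv2.imwrite("pics/s6b.png",A)
w=cam("wrist","w6");cv2.imwrite("pics/w6b.png",cv2.resize(w["img"],(800,600)))
E
```

```text
time_s: 11.55
ee_pos: [0.662, -0.1529, 0.2618]
eef_rot: [-3.139, 0.001, 1.247]
force: [-0.4, 0.3, -2.3]
grip_width: 0.0438
grip_force: 35.0
time_s: 11.85
ee_pos: [0.6616, -0.1475, 0.264]
eef_rot: [-3.141, -0.0, 1.253]
force: [-0.5, -0.2, -2.1]
grip_width: 0.0437
grip_force: 35.0
row [-0.13  0.03  4.5 ] [-0.0007 -0.      0.0012] t 11.85
```

View pics/s6b.png

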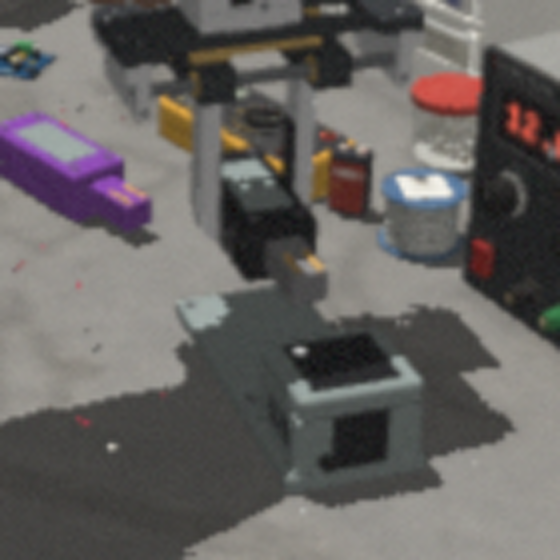

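The pack is held level above the plate (pixel (265,230) in the crop), with the stem pointing at the hood and short of it. Next I lower it.

```bash
python3 -m jog '[[-0.1,0,1.5,0,0,0],[-0.1,0,3,0,0,0],[-0.1,0,4,0,0,0],[-0.1,0,4.6,0,0,0],[-0.1,0,4.6,0,0,0],[-0.1,0,4.6,0,0,0],[-0.1,0,4.6,0,0,0]]'
python3 - <<'E'
from h import *
go([.6434,-.2038,.0366],1.252)
c=cam("top","t7");s=cam("scene","s7")
A=cv2.resize(s["img"][190:270,275:355],(560,560),interpolation=cv2.INTER_CUBIC)
cv2.imwrite("pics/s7b.png",A)
E
```

```text
time_s: 12.7
ee_pos: [0.6615, -0.1497, 0.2183]
eef_rot: [3.141, -0.0, 1.252]
force: [-0.2, 0.5, -2.0]
grip_width: 0.0436
grip_force: 35.0
row [-5.71 -0.02  0.13] [ 0.0003 -0.     -0.0002] t 12.7
```

```bash
python3 -m jog '[[-1,0,0,0,0,0],[-2,0,0,0,0,0],[-3,0,0,0,0,0],[-4,0,0,0,0,0],[-4.6,0,0,0,0,0],[-5.1,0,0,0,0,0],[-5.1,0,0,0,0,0],[-5.1,0,0,0,0,0]]'; python3 -m jog '[[-0.2,0,0.05,0,0,0],[-0.3,0,0.1,0,0,0],[-0.4,0,0.15,0,0,0],[-0.4,0,0.15,0,0,0]]'
```

```text
time_s: 13.6
ee_pos: [0.6455, -0.1979, 0.2183]
eef_rot: [3.142, -0.0, 1.252]
force: [-0.4, 0.3, -2.8]
grip_width: 0.0435
grip_force: 35.0
time_s: 14.0
ee_pos: [0.6442, -0.2019, 0.2167]
eef_rot: [-3.141, 0.0, 1.252]
force: [-0.8, 0.5, -2.6]
grip_width: 0.0441
grip_force: 35.0
```

```bash
python3 -m jog '[[-0.1,0,0,0,0,0],[-0.1,0,0,0,0,0],[-0.1,0,0,0,0,0]]'|grep -E 'pos|force'; python3 -m jog '[[-0.1,0,0.0,0,0,0],[-0.1,0,0,0,0,0],[-0.1,0,0,0,0,0]]'|grep -E 'pos|force';python3 -m jog '[[-0.1,0,0.0,0,0,0],[-0.1,0,0,0,0,0],[-0.1,0,0,0,0,0]]'|grep -E 'pos|force'
```

```text
ee_pos: [0.6439, -0.2028, 0.2169]
force: [0.3, 0.3, -2.3]
grip_force: 35.0
ee_pos: [0.6436, -0.2034, 0.2168]
force: [1.1, 4.7, -1.1]
grip_force: 35.0
ee_pos: [0.6435, -0.2036, 0.2169]
force: [2.2, 10.4, -0.5]
grip_force: 35.0
```

The shoulders meet the hood at the predicted place, with 10 N of reaction. I settle the pack onto the plate and release.

```bash
python3 -m jog '[[0,0,0.05,0,0,0],[0,0,0.05,0,0,0],[0,0,0.05,0,0,0]]'|grep -E 'pos|force'; python3 -m jog '[[0,0,0,0,0,0],[0,0,0,0,0,0],[0,0,0,0,0,0],[0,0,0,0,0,0],[0,0,0,0,0,0],[0,0,0,0,0,0]]' 75|grep -E 'pos|force|wid'; python3 -m jog '[[0,0,-1,0,0,0],[0,0,-3,0,0,0],[0,0,-6,0,0,0],[0,0,-10,0,0,0],[-4,0,-14,0,0,0],[-8,0,-14,0,0,0],[-8,0,-14,0,0,0],[-8,0,-14,0,0,0]]'
python3 - <<'E'
from h import *
w=cam("wrist","w8");s=cam("scene","s8")
A=cv2.resize(w["img"][0:250,150:370],(528,600));B=cv2.resize(s["img"][190:290,290:335],(270,600),interpolation=cv2.INTER_CUBIC)
cv2.imwrite("pics/w8b.png",np.hstack([A,B]))
E
```

```text
ee_pos: [0.6436, -0.2037, 0.2166]
force: [2.7, 10.3, -0.1]
grip_force: 35.0
ee_pos: [0.6432, -0.2048, 0.2163]
force: [-0.0, -0.1, 0.4]
grip_width: 0.0703
grip_force: 0.0
time_s: 16.6
ee_pos: [0.6178, -0.2812, 0.3567]
eef_rot: [3.141, -0.0, 1.25]
force: [0.8, 0.6, -0.5]
grip_width: 0.0703
grip_force: 0.0
```

View pics/w8b.png

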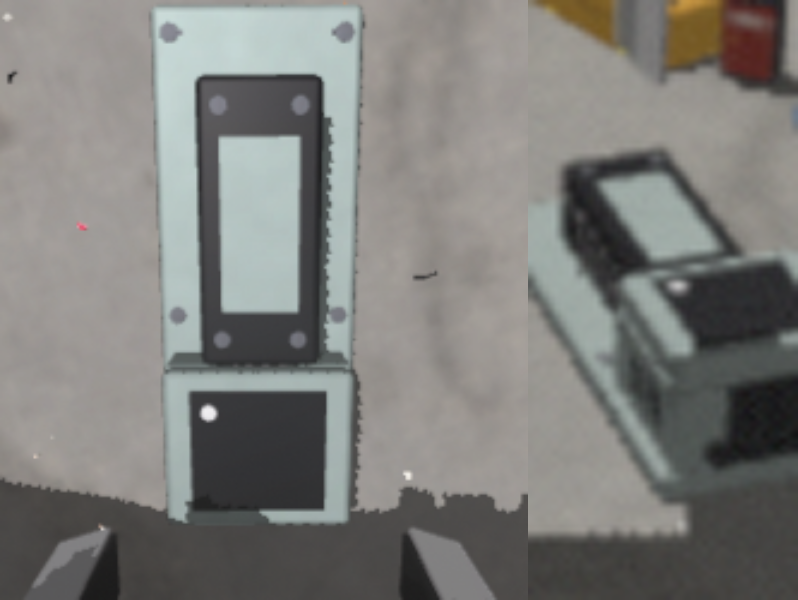

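The pack lies flat and square, with the stem in the hood and the shoulders (y≈362) against the hood face (y≈370 is its top edge). The gripper is clear, so I hand in.

```bash
python3 -c "
from station import ctrl
print(ctrl.hand_in())"
```

```text
the job is handed in; nothing more can be done
None
```

I handed in the job at about 17 s: the pack lies flat on the charger's plate, stem in the hood and shoulders against its face, let go with the gripper clear, and the multimeter, both pliers and solder reel untouched; the hand-in call returned no verdict.

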